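# Index the sample arm under the measuring head

## Task

Hook a fingertip under the pull ring of the spring index pin, lift the pin out of its hole, swing the arm one hole so that the sample jar at the arm's other end comes under the fat measuring head (not the thin nozzle), then let the pin drop fully home in that hole and leave the ring. Do not take the jar out of its seat, and leave the other things on the bench where they are.

Things in the scene. Friction and masses are not known exactly. Their poses are not given: they have to be found in the camera images.
- stage: fixed indexing stage: dark steel plate 330 x 210 x 10 mm on the bench, an aluminium index plate across its pin end (top 40 mm above the bench), a pivot pillar in the middle. Origin on the bench under the pivot axis; x runs from the pin end (to the robot's left) to the sample end (to its right), so its yaw is about -90 degrees; y away from the robot, z up
- middle_hole (a point): mouth of the middle of five 10 mm holes through the index plate, 40 mm above the bench, 130 mm from the pivot on the stage's -x axis; the other holes lie on the same circle, 20 degrees (0.349 rad, 45 mm) apart
- pivot (a point): point on the swing arm's vertical pivot axis, 50 mm above the bench
- swing_arm (a joint): swing arm angle about the pivot, rad, anticlockwise from above. 0: pin in the middle hole (the start); next holes +-0.349, +-0.698; stops +-0.85. Positive moves the pin end to the stage's -y, the sample end to its +y. Locked (0.01 rad of play) while the pin is in a hole; with the pin lifted about 1 N at the ring turns it and it stays where left
- pin_end (a point): point on the arm's top, 58 mm above the bench, on the pin's axis. The arm is a two-ended flat steel bar 26 mm wide: pin 130 mm from the pivot at one end, sample seat 100 mm from it at the other, so the ends move contrary ways. Here stands the pin's housing, 26 mm across, its top 82 mm above the bench; the arm from here to the pivot is nowhere higher than 70 mm
- index_pin (a joint): lift of the spring index pin, m: 0 fully home in a hole; about 0.010 its tip rides on the plate (lift beyond 0.011 to swing freely); 0.018 upper stop. The spring pushes down with about 7 N at home, 11 N at the stop. The 8 mm pin's rounded tip finds a hole when within about 3 mm of it
- ring_centre (a point): centre of the round steel pull ring on the pin, 120 mm above the bench with the pin home, 18 mm from the pin's axis towards the pivot. Inner diameter 54 mm, wire 6 mm. It rises and swings with the pin. Its plane stands square across the arm, leaning 38 degrees from upright, top towards the pivot: a shut gripper pointing along the arm to the pivot and 30 to 55 degrees down passes through
- sample_seat (a point): centre of the floor of the sample seat at the sample end of the swing arm, 58 mm above the bench; a white collar of 36 mm inner diameter and 10 mm height surrounds it
- sample_jar: small amber glass jar with black cap, 29 mm diameter, 32 mm high, standing loose in the sample seat; origin under its centre
- measuring_head: fixed measuring head: fat white barrel, 42 mm diameter, pointing down from a post beyond it, lens 110 mm above the bench, over the place that the sample seat reaches one hole to one side (either one by chance). Origin on the barrel's axis, 10 mm above the bench; same axes as the stage
- dry_nozzle: fixed thin bent steel tube, 8 mm thick, pointing down from a like post, over the place one hole to the other side. Origin under its tip, 10 mm above the bench; same axes as the stage
- reagent_jar: amber glass jar with black cap, 40 mm diameter, 55 mm high, beside the stage's +y edge; loose bystander, origin under its centre
- die_ring: turned steel puck, 52 mm diameter, 28 mm high, on the bench just off the stage's pin end; loose bystander, origin under its centre
- die_plunger: steel plunger standing on its 32 mm foot, 45 mm high, on the bench just off the stage's pin end; loose bystander, origin under its centre
- cell_box: grey plastic box 70 x 50 x 30 mm on the bench to the right; loose bystander
- spatula: lab spatula 160 mm long lying on the bench to the left; loose bystander
- wash_bottle: white wash bottle with red cap, 64 mm diameter, 150 mm high, on the right; loose bystander
- beaker: glass beaker 60 mm diameter, 70 mm high, on the left; loose bystander

How it is judged (in metres and radians):
On the way, in this order (a step that is already met when the one before it is completed fails the run):
1. the pin is lifted clear of the hole it starts in (value of joint index_pin above 0.0095 m and value of joint swing_arm between -0.1 and 0.1 rad), for 0.04 s.
2. the arm is at the hole that puts the sample seat under the measuring head and the pin is home in it (horizontal distance between sample_seat and measuring_head below 0.006 m and value of joint index_pin below 0.002 m), for 0.2 s.
At the end, for the whole second after the job is handed in: The sample seat is within 6 mm of the measuring head's axis seen from above, the pin is home in that hole (lift under 2 mm), the jar still stands in its seat (within 12 mm), and all is at rest (all of step 2 and distance between sample_jar and sample_seat below 0.012 m and value of joint swing_arm between -0.4 and 0.4 rad and angular speed of sample_jar below 0.3 rad/s and linear speed of sample_jar below 0.02 m/s); the robot touches nothing.
It fails at once if the sample jar is lifted, thrown or knocked out of its seat on the arm (distance between sample_jar and sample_seat above 0.012 m or angle between sample_jar's own z axis and vertical above 0.4 rad).
It fails at once if one of the loose bystanders is lifted or pushed more than 20 mm (distance of any of reagent_jar, die_ring, die_plunger, cell_box, spatula, wash_bottle, beaker from where it was at the start of the episode above 0.02 m).
It also fails if it takes over 51 s, if anything falls off the work surface, if the arm or the gripper's body presses on something with over 40 N, if the wrist force passes 120 N, or if a joint passes its speed limit or range.

## Robot

A 6-joint arm with a two-finger parallel gripper is mounted at the origin on the work surface. World frame = base frame: x ahead of the robot, y to its left, z up, the work surface at z = 0. Lengths are in mm, angles in rad, forces in N, time in s.
With the tool pointing down it reaches from about 400 to 925 mm from the base axis. Payload 12.5 kg.
Tool frame: the origin (TCP) lies midway between the tips of the shut fingers; the grasp point (between the pads) lies 19 mm behind it (env.pinch_z is the z of the grasp point in the tool frame, in mm); z points along the fingers, y is the line along which they close (so a half turn about z gives the same grasp; the last joint's range is limited). The gripper opens to 95 mm and grips with 3 to 60 N. Pads are 20 mm wide; open, the fingers measure 119 mm over their backs; the gripper's body (75 mm by 180 mm) begins 59 mm behind the grasp point.
Start: joints at [-1.34, 0.491, 1.559, -0, 1.092, -0.106], TCP at [206.566, -589.896, 214.661] pointing down, gripper open.
Joint ranges: [-3.1, 3.1], [-0.84, 2.19], [0.05, 2.79], [-1.13, 4.28], [0.06, 2.93], [-2.69, 2.69]. Speed limits (rad/s): [2.22, 2.22, 2.79, 3.14, 3.14, 3.14].

## Interface

Orientations are given as [roll, pitch, yaw] about the fixed x, y, z axes, in that order (R = Rz(yaw) Ry(pitch) Rx(roll)).
In Python, from cell import env, eyes gives the robot as it stands.
- The arm moves only by the shell command python3 -m inch 'ROWS'. ROWS is JSON, a list of rows, each a list of 3 entries, a list of its own where there are three numbers: the shift along the tool's x, y, z in units of 60 mm (1.0 is 60 mm), then the turn about the tool's z in units of 5 degrees (1.0 is 5 degrees), then the closure, from -1 (fully open) to 1 (shut). In form: [[[tx, ty, tz], turn, claw], ...]. A call has exactly 10 rows; each row shifts and turns the commanded pose from where the row before left it, along the tool's axes as they then stand; what a row does not reach is not made up. A row lasts 1/8 s, in which the tool goes at most 62.5 mm and 10.7 degrees, less where a joint would pass 70% of its speed; a pose out of reach is approached as far as the arm can. A call is refused whole if a number of a shift passes 1 or a number of a turn 1, either way. A call with a gripper value outside its range is refused whole. The fingers move at their own pace and stop on an object; the grip force is fixed at half the most. Time passes only in rows, so rows that do not move let the fingers close, or fill a call up. It gives the time, the measured TCP pose, the force, the opening and the grip force at its end, in the units of the state.
- env.state(): the state, without advancing time (a new reading comes with each control period).
- eyes.read_camera(name): name is "side" or "top" or "wrist"; returns a dict with "pixels" (480x640x3 uint8, red, green, blue), "fx", "fy", "cx", "cy" (pixels), "distortion" ([k1, k2, p1, p2, k3] as OpenCV has them; the pictures are not rectified), "extrinsics" (4x4, takes a point from world to camera coordinates). Camera axes: x right, y down, z forward; pixel columns grow to the right and rows downward; lengths in mm; the calibration is good to about 2 mm. A picture is of the moment at which its call begins. There is no depth.
- env.job_done(): hands the job in; it is judged then, once.
Trained networks look in a picture, given as the dict that the camera call returned (one of the last four; its "shot" number tells which), for a name from the list of things; names that differ only in an ending like _2 or _b are one class to them, and where a whole thing is asked for, a point or a joint stands for the part that bears it (a point fixed in the world has none). Each returns a list of dicts, best first, with "score" (0 to 1); they miss things now and then, are a little off and sometimes report something else, mostly with a low value. They report only what shows in the picture. A call takes as long as a camera call.
- eyes.boxes_of(name, picture): "centre" ([row, column] in pixels, amid what is visible of it).
- eyes.cut_out(name, picture): "mask" (480x640 bool, what is visible of it) and "centre" ([row, column] in pixels, amid what is visible of it).
- eyes.spot_point(name, picture): "centre" ([row, column] in pixels: a listed point, or the origin of a listed thing).
The state is a dict: "t": time; "joints": joint angles; "qvel": joint speeds; "tau": joint torques, N m; "eef_pos": TCP position; "tcp_rot": TCP orientation; "ft_force": force on the tool from outside, world axes, zero at the start; "moment": the same for the moment, N m; "opening": opening from 0.0 (shut) to 1.0 (fully open); "grip_force": force on a finger pad.
Only numpy, scipy, OpenCV 4.12 (cv2) and the standard library are available. Lean on these libraries where they do the work, as an engineer would, in place of code of your own. Each camera call takes 0.05 s, during which the arm holds its last target. There are 200 camera calls.

## Working session

There is one attempt and no reset: what is moved stays moved. The work goes in short steps, Python scripts to look and compute and a shell command to move; the robot and the scene stay as the last step left them, time stands still between calls to the robot, and variables do not carry over. Pictures are saved under pics/ and viewed, at most 10 in all, crops included, and the job is handed in when it is done.

```bash
ls; mkdir -p pics; cat > h.py <<'E'
import numpy as np, cv2
from cell import env, eyes
from scipy.spatial.transform import Rotation as R
def ray(p,rc):
    K=np.array([[p['fx'],0,p['cx']],[0,p['fy'],p['cy']],[0,0,1]])
    u=cv2.undistortPoints(np.array([[[rc[1],rc[0]]]],float),K,np.array(p['distortion'],float))[0,0]
    E=np.array(p['extrinsics']); d=E[:3,:3].T@np.array([u[0],u[1],1]); o=-E[:3,:3].T@E[:3,3]
    return o,d/np.linalg.norm(d)
def atz(p,rc,z):
    o,d=ray(p,rc); return o+d*(z-o[2])/d[2]
def tri(rs):
    A=sum(np.eye(3)-np.outer(d,d) for o,d in rs); b=sum((np.eye(3)-np.outer(d,d))@o for o,d in rs)
    return np.linalg.solve(A,b)
def proj(p,X):
    K=np.array([[p['fx'],0,p['cx']],[0,p['fy'],p['cy']],[0,0,1]]);E=np.array(p['extrinsics'])
    return cv2.projectPoints(np.array([X],float),cv2.Rodrigues(E[:3,:3])[0],E[:3,3],K,np.array(p['distortion'],float))[0][0,0]
def save(p,f): cv2.imwrite('pics/'+f,p['pixels'][:,:,::-1])
E
cat > a.py <<'E'
from h import *
np.set_printoptions(precision=1,suppress=True)
P={n:eyes.read_camera(n) for n in('side','top','wrist')}
for n in P: save(P[n],n+'0.png')
Z=dict(stage=0,middle_hole=40,pivot=50,pin_end=58,ring_centre=120,sample_seat=58,sample_jar=58,measuring_head=10,dry_nozzle=10,reagent_jar=0,die_ring=0,die_plunger=0,wash_bottle=0,beaker=0,cell_box=0)
for k,z in Z.items():
    rs=[]
    for n in P:
        r=eyes.spot_point(k,P[n])
        if r: rs.append(ray(P[n],r[0]['centre'])); print(k,n,round(r[0]['score'],2),r[0]['centre'],atz(P[n],r[0]['centre'],z))
    if len(rs)>1: print('   tri',tri(rs))
s=env.state();print(s['eef_pos'],s['tcp_rot'],s['t'])
E
python3 a.py
```

```text
pics
stage side 0.88 [265.2, 324.7] [564.6 -10.7   0. ]
stage top 0.63 [243.8, 320.4] [554.5 -10.4   0. ]
   tri [558.7  -9.1   2.4]
middle_hole side 0.62 [289.6, 301.6] [556.4 113.4  40. ]
middle_hole top 0.66 [240.2, 273.2] [553.7 117.1  40. ]
   tri [553.5 116.8  44.7]
pivot side 0.94 [250.3, 329.2] [556.5 -15.5  50. ]
pivot top 0.88 [236.4, 323.3] [565.4 -17.8  50. ]
   tri [562.3 -18.8  46.1]
pin_end side 0.97 [285.7, 300.6] [555.9 118.3  58. ]
pin_end top 0.57 [241.9, 270.4] [545.4 122.6  58. ]
   tri [548.2 123.2  65.2]
ring_centre side 0.69 [260.9, 304.8] [554.6 101.7 120. ]
ring_centre top 0.63 [234.8, 275.9] [552.3 103.1 120. ]
   tri [552.8 103.2 121.9]
sample_seat side 0.7 [221.6, 346.4] [ 563.  -118.8   58. ]
sample_seat top 0.61 [237.6, 357.8] [ 562.7 -109.7   58. ]
   tri [ 559.9 -109.3   66.9]
sample_jar side 0.56 [222.1, 342.1] [ 571.5 -111.8   58. ]
sample_jar top 0.44 [237.6, 359.5] [ 562.8 -114.3   58. ]
   tri [ 567.4 -113.3   57. ]
measuring_head top 0.62 [230.3, 353.3] [ 592.8 -100.5   10. ]
dry_nozzle side 0.97 [242.0, 356.1] [ 529.6 -111.8   10. ]
dry_nozzle 
[... 243 characters left out ...]
14.8 189.4  -0. ]
die_ring top 0.65 [257.1, 247.4] [512.2 190.4   0. ]
   tri [513.  190.5   1.9]
die_plunger side 0.59 [309.2, 255.4] [634.2 183.1   0. ]
die_plunger top 0.65 [216.3, 254.9] [628.7 175.4   0. ]
   tri [634.2 177.8  -7.6]
wash_bottle side 0.83 [164.1, 369.8] [ 646.3 -458.3    0. ]
wash_bottle top 0.74 [221.2, 472.5] [ 629.4 -438.5    0. ]
   tri [ 630.2 -431.5   19.4]
beaker side 0.87 [369.7, 191.1] [659.8 374.5   0. ]
beaker top 0.88 [204.9, 189.1] [657.8 365.4   0. ]
   tri [663.2 369.5 -11. ]
cell_box side 0.88 [196.3, 436.6] [ 414.2 -407.1    0. ]
cell_box top 0.64 [294.3, 462.7] [ 422.6 -403.8    0. ]
   tri [ 418.  -403.7    2.3]
[ 206.6 -589.9  214.7] [3.1 0.  0.3] 2.4
```

```bash
python3 - <<'E'
import cv2,numpy as np
a=cv2.imread('pics/side0.png')[150:390,180:440];b=cv2.imread('pics/top0.png')[170:290,210:390]
cv2.imwrite('pics/c0.png',np.vstack([cv2.resize(a,(520,480))[60:420],cv2.resize(b,(520,240*520//360+0),interpolation=cv2.INTER_CUBIC)[:240]])) 
cv2.imwrite('pics/ct.png',cv2.resize(b,(720,480),interpolation=cv2.INTER_CUBIC))
cv2.imwrite('pics/cs.png',cv2.resize(a,(650,600),interpolation=cv2.INTER_CUBIC))
E
```

```text
(no output)
```

View pics/cs.png

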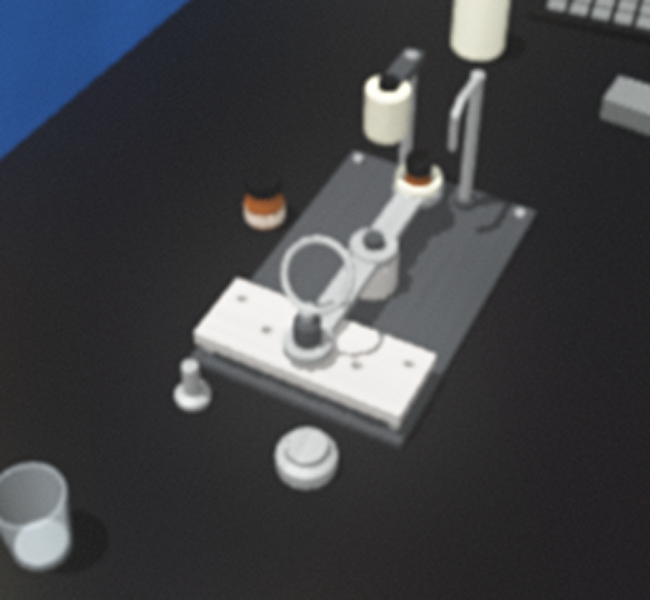

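View pics/ct.png

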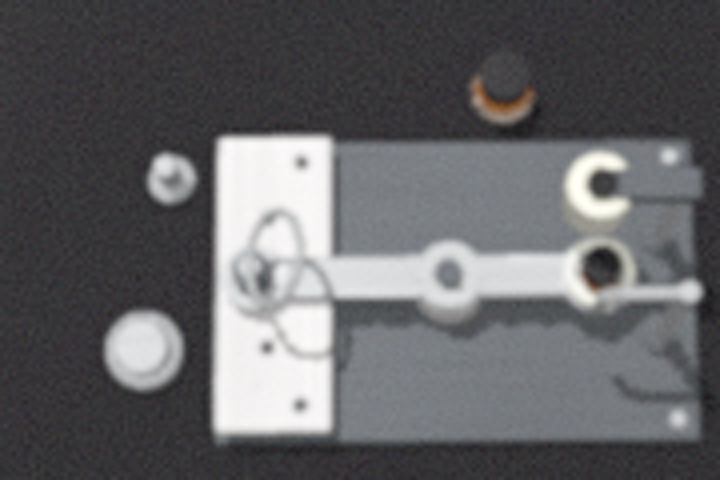

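The side view shows the ring at about (315,275) in the crop, the head over the stage's far side (385,110), and the nozzle nearer the robot. The top view agrees, with the head at (600,185) and the nozzle tip at (605,295). So the swing is +0.349, with the pin end moving toward the robot.

The tool can only point down, so I will put one finger through the ring under its top wire and close on it. Next I fit the stage pose.

```bash
cat > fit.py <<'E'
from h import *
from scipy.optimize import least_squares
np.set_printoptions(precision=1,suppress=True)
L={'stage':(0,0,0),'middle_hole':(-130,0,40),'pivot':(0,0,50),'pin_end':(-130,0,58),'ring_centre':(-112,0,120),'sample_seat':(100,0,58),'sample_jar':(100,0,58)}
def w(q,l):
    c,s=np.cos(q[2]),np.sin(q[2]); return np.array([q[0]+c*l[0]-s*l[1],q[1]+s*l[0]+c*l[1],l[2]])
P={n:eyes.read_camera(n) for n in('side','top')}
obs=[]
for n in P:
    for k,l in L.items():
        r=eyes.spot_point(k,P[n])
        if r: obs.append((n,k,l,np.array(r[0]['centre'])[::-1]))
f=lambda q:np.concatenate([proj(P[n],w(q,l))-c for n,k,l,c in obs])
for only in('side','top',None):
    ob=obs; g=lambda q:np.concatenate([proj(P[n],w(q,l))-c for n,k,l,c in ob if only in(None,n)])
    s=least_squares(g,[558,-15,-1.53],loss='soft_l1'); print(only,s.x[:2],np.degrees(s.x[2]),abs(g(s.x)).mean())
q=s.x; print('ringtop',w(q,(-112+18.5,0,143.6)),'centre',w(q,(-112,0,120)))
th=np.linspace(0,2*np.pi,40); im=[]
for n,(r0,c0) in(('side',(230,260)),('top',(200,240))):
    I=cv2.resize(P[n]['pixels'][r0:r0+80,c0:c0+100,::-1],(800,640),interpolation=cv2.INTER_CUBIC)
    for t in th:
        u=(proj(P[n],w(q,(-112+30*np.cos(t)*np.sin(np.radians(38)),30*np.sin(t),120+30*np.cos(t)*np.cos(np.radians(38)))))-(c0,r0)+.5)*8
        cv2.circle(I,(int(u[0]),int(u[1])),2,(0,0,255) if np.cos(t)<.9 else (0,255,0),-1)
    for a in range(-2,3):
        a=np.radians(20*a); u=(proj(P[n],w(q,(-130*np.cos(a),130*np.sin(a),40)))-(c0,r0)+.5)*8
        cv2.circle(I,(int(u[0]),int(u[1])),3,(255,0,0),-1)
    im.append(cv2.resize(I,(600,480))[:,:400])
cv2.imwrite('pics/fit.png',np.hstack(im))
E
python3 fit.py
```

```text
side [559. -11.] -86.5303599115161 2.976522097389871
top [558.9  -9.4] -88.25307401547431 1.3578387045054825
None [558.8 -10.4] -87.28975397705683 2.2842269241704947
ringtop [554.3  83.  143.6] centre [553.5 101.5 120. ]
```

View pics/fit.png

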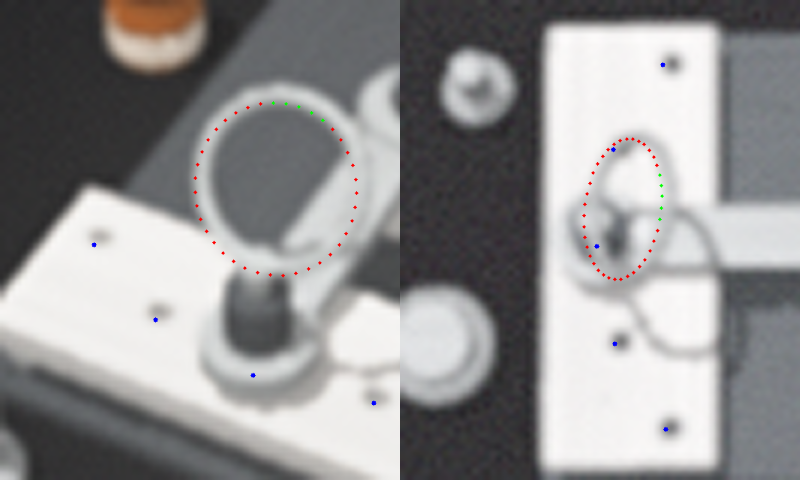

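The overlay shows the model about 1.3 px off in both views: the real holes sit right of the dots in top and above them in side. I'll refit on the holes and ring read from the picture.

```bash
cat > fit2.py <<'E'
from h import *
from scipy.optimize import least_squares
np.set_printoptions(precision=1,suppress=True)
def w(q,l):
    c,s=np.cos(q[2]),np.sin(q[2]); return np.array([q[0]+c*l[0]-s*l[1],q[1]+s*l[0]+c*l[1],l[2]+(q[3] if len(q)>3 else 0)])
P={n:eyes.read_camera(n) for n in('side','top')}
off={'side':(260,230),'top':(240,200)}
H=lambda d:(-130*np.cos(np.radians(d)),130*np.sin(np.radians(d)),40)
O=[('side',H(40),(100,236)),('side',H(20),(160,311)),('side',H(-20),(375,396)),('top',H(40),(272,64)),('top',H(-20),(222,341)),('top',H(-40),(269,427)),('side',(-112,0,120),(280,177)),('top',(-112,0,120),(236,211))]
# which sign: stage +y is far (up in top)
O=[(n,(l[0],l[1],l[2]),np.array(c)/6-.5+off[n]) for n,l,c in O]
r=lambda q:np.concatenate([proj(P[n],w(q,l))-c for n,l,c in O])
for q0 in([558,-15,-1.53],[558,-15,-1.53,0]):
    s=least_squares(r,q0); q=s.x;print(q[:2],np.degrees(q[2]),q[3:]);print(r(q).reshape(-1,2))
    print('ringtop',w(q,(-93.5,0,143.6)))
    a=q.copy();a[2]+=np.radians(20);print('ringtop+20',w(a,(-93.5,0,143.6)))
st=env.state();print(st['t'],np.degrees(st['tcp_rot']))
E
python3 fit2.py
```

```text
[557.7 -14.5] -88.21607275308946 []
[[ 0.  -0.1]
 [ 0.1 -0.1]
 [ 0.1 -0. ]
 [ 0.5 -0. ]
 [ 0.1  0.2]
 [ 0.6  0.2]
 [-0.2  0.7]
 [-0.7 -0.6]]
ringtop [554.8  78.9 143.6]
ringtop+20 [523.   72.3 143.6]
[557.7 -14.3] -88.15042818278316 [0.6]
[[ 0.  -0.2]
 [ 0.1 -0.2]
 [ 0.2 -0.1]
 [ 0.3 -0. ]
 [-0.   0.2]
 [ 0.5  0.3]
 [-0.2  0.6]
 [-0.8 -0.6]]
ringtop [554.6  79.1 144.2]
ringtop+20 [522.9  72.4 144.2]
3.3 [180.    0.   19.3]
```

```bash
python3 -m inch '[[[0,0,-1],0.5,-1],[[0,0,-0.5],0.5,-1],[[0,0,0],0,-1],[[0,0,0],0,-1],[[0,0,0],0,-1],[[0,0,0],0,-1],[[0,0,0],0,-1],[[0,0,0],0,-1],[[0,0,0],0,-1],[[0,0,0],0,-1]]'
```

```text
t: 4.55
eef_pos: [206.6, -589.9, 304.6]
tcp_rot: [3.142, 0.0, 0.25]
ft_force: [-0.2, -0.1, -0.4]
opening: 1.0
grip_force: 0.0
```

```bash
python3 -m inch '[[[0,0,0],1,-1],[[0,0,0],1,-1],[[0,0,0],0.5,-1],[[0.4,-0.7,0],0,-1],[[0.4,-0.7,0],0,-1],[[0.4,-0.7,0],0,-1],[[0.4,-0.7,0],0,-1],[[0.4,-0.7,0],0,-1],[[0.4,-0.7,0],0,-1],[[0.4,-0.7,0],0,-1]]'; python3 -m inch '[[[0.4,-0.7,0],0,-1],[[0.4,-0.7,0],0,-1],[[0.4,-0.7,0],0,-1],[[0.4,-0.7,0],0,-1],[[0.4,-0.7,0],0,-1],[[0.4,-0.7,0],0,-1],[[0.4,-0.7,0],0,-1],[[0.4,-0.7,0],0,-1],[[0,0,0],0,-1],[[0,0,0],0,-1]]'
```

```text
t: 5.8
eef_pos: [365.8, -289.4, 304.9]
tcp_rot: [3.141, -0.0, 0.031]
ft_force: [0.7, -0.6, -0.3]
opening: 1.002
grip_force: 0.0
t: 7.05
eef_pos: [546.3, 50.9, 304.5]
tcp_rot: [3.141, 0.0, 0.032]
ft_force: [0.8, -1.1, -0.2]
opening: 0.998
grip_force: 0.0
```

```bash
python3 -m inch '[[[0.15,-0.46,0],0,-1],[[0,0,0],0,-1],[[0,0,0.5],0,-1],[[0,0,0.5],0,-1],[[0,0,0.5],0,-1],[[0,0,0.4],0,-1],[[0,0,0.2],0,-1],[[0,0,0],0,-1],[[0,0,0],0,-1],[[0,0,0],0,-1]]'; python3 - <<'E'
from h import *
a=eyes.read_camera('side');b=eyes.read_camera('wrist')
cv2.imwrite('pics/v1.png',np.hstack([cv2.resize(a['pixels'][180:300,250:350,::-1],(400,480),interpolation=cv2.INTER_CUBIC),cv2.resize(b['pixels'][:,:,::-1],(400,300))[[*range(300)]+[0]*180]]))
E
```

```text
t: 8.3
eef_pos: [555.1, 78.9, 179.5]
tcp_rot: [3.141, -0.001, 0.031]
ft_force: [-0.8, -0.0, 0.0]
opening: 1.0
grip_force: 0.0
```

View pics/v1.png

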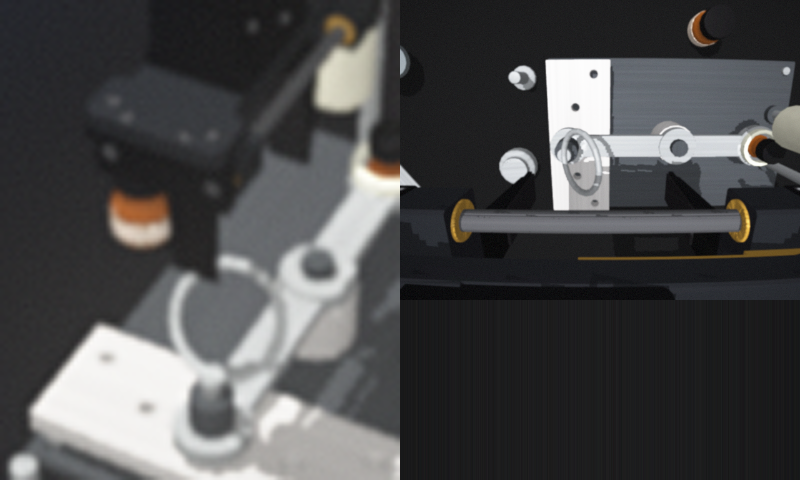

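The side view shows the open fingers above the ring (ring top near (235,262)), and the wrist view shows the ring at about (583,160) between the fingers. I'll lower and close on the top wire.

```bash
python3 -m inch '[[[0,0,0.3],0,-1],[[0,0,0.3],0,-1],[[0,0,0.3],0,-1],[[0,0,0],0,-1],[[0,0,0],0,0.2],[[0,0,0],0,0.5],[[0,0,0],0,0.8],[[0,0,0],0,0.8],[[0,0,0],0,0.8],[[0,0,0],0,0.8]]'; python3 - <<'E'
from h import *
a=eyes.read_camera('side')
cv2.imwrite('pics/v2.png',cv2.resize(a['pixels'][180:300,240:360,::-1],(600,600),interpolation=cv2.INTER_CUBIC))
E
```

```text
t: 9.65
eef_pos: [554.8, 79.0, 124.6]
tcp_rot: [3.141, -0.0, 0.031]
ft_force: [-0.9, -0.1, 0.4]
opening: 0.422
grip_force: 0.0
```

View pics/v2.png

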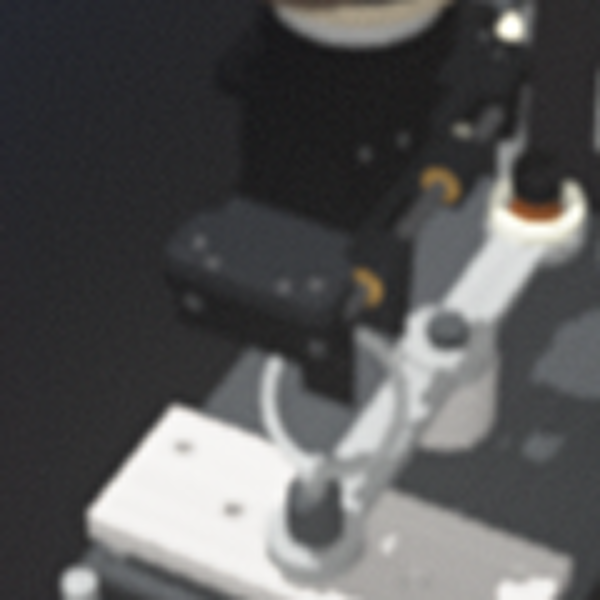

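The near finger hangs within the ring (325,380) and nothing is touching. I'll finish closing.

```bash
python3 -m inch '[[[0,0,0],0,0.8],[[0,0,0],0,0.9],[[0,0,0],0,1],[[0,0,0],0,1],[[0,0,0],0,1],[[0,0,0],0,1],[[0,0,0],0,1],[[0,0,0],0,1],[[0,0,0],0,1],[[0,0,0],0,1]]'
```

```text
t: 10.95
eef_pos: [554.7, 80.1, 124.6]
tcp_rot: [-3.14, -0.0, 0.031]
ft_force: [-0.2, 9.3, -0.2]
opening: 0.059
grip_force: 29.1
```

Gripped on the 6 mm wire. Lift about 15 mm.

```bash
python3 -m inch '[[[0,-0.02,0],0,1],[[0,0,-0.05],0,1],[[0,0,-0.05],0,1],[[0,0,-0.05],0,1],[[0,0,-0.05],0,1],[[0,0,-0.05],0,1],[[0,0,0],0,1],[[0,0,0],0,1],[[0,0,0],0,1],[[0,0,0],0,1]]'; python3 - <<'E'
from h import *
a=eyes.read_camera('side')
cv2.imwrite('pics/v3.png',cv2.resize(a['pixels'][180:300,240:360,::-1],(600,600),interpolation=cv2.INTER_CUBIC))
E
```

```text
t: 12.2
eef_pos: [554.5, 80.3, 139.4]
tcp_rot: [-3.141, 0.0, 0.031]
ft_force: [1.3, 5.1, -10.1]
opening: 0.06
grip_force: 29.1
```

View pics/v3.png

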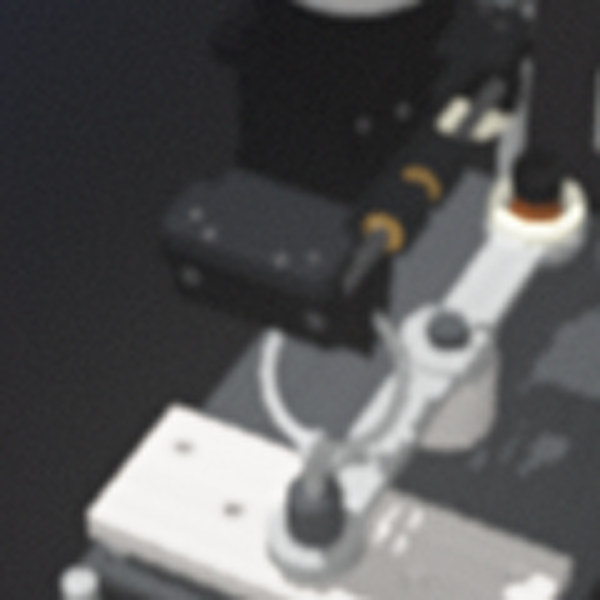

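The pin is up: the knob now stands clear of its housing at (318,450), and the 10 N pull matches the spring at about 15 mm. Swing 20° anticlockwise along the arc.

```bash
python3 -m inch '[[[-0.069,0.0015,0],-0.5,1],[[-0.069,0.0015,0],-0.5,1],[[-0.069,0.0015,0],-0.5,1],[[-0.069,0.0015,0],-0.5,1],[[-0.069,0.0015,0],-0.5,1],[[-0.069,0.0015,0],-0.5,1],[[-0.069,0.0015,0],-0.5,1],[[-0.069,0.0015,0],-0.5,1],[[0,0,0],0,1],[[0,0,0],0,1]]'; python3 - <<'E'
from h import *
a=eyes.read_camera('side');b=eyes.read_camera('top')
cv2.imwrite('pics/v4.png',np.hstack([cv2.resize(c['pixels'][r:r+120,k:k+100,::-1],(400,480),interpolation=cv2.INTER_CUBIC) for c,r,k in((a,180,260),(b,180,280))]))
for n,p in(('side',a),('top',b)):
  for k,z in(('sample_seat',58),('pin_end',58)):
    r=eyes.spot_point(k,p)
    if r: print(n,k,r[0]['score'],atz(p,r[0]['centre'],z))
E
```

```text
t: 13.5
eef_pos: [522.0, 73.4, 139.4]
tcp_rot: [-3.141, 0.001, 0.379]
ft_force: [-1.0, 3.6, -10.0]
opening: 0.056
grip_force: 29.1
side sample_seat 0.67 [537.92035057 128.91072408  58.        ]
side pin_end 0.74 [513.64350133 103.32562766  58.        ]
top sample_seat 0.61 [ 597.19771656 -102.7636795    58.        ]
```

View pics/v4.png

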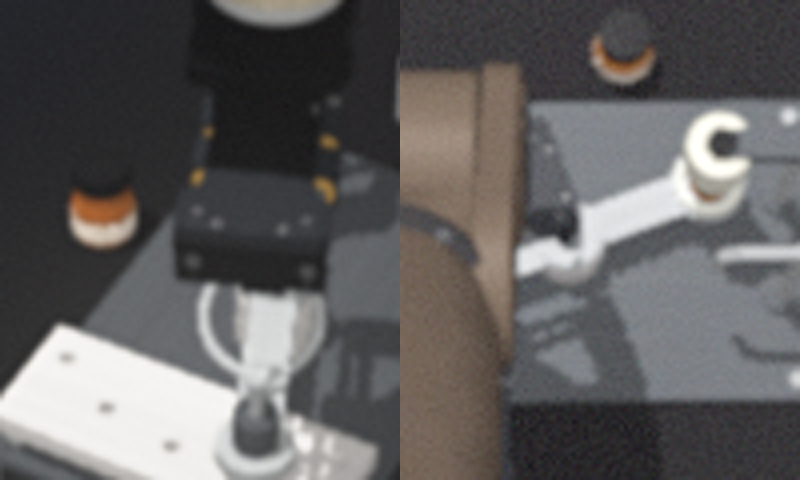

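The arm has swung, and the seat now lies under the fat head ((715,150) in the top crop). Lower the pin with the grip held.

```bash
python3 -m inch '[[[0,0,0.04],0,1],[[0,0,0.04],0,1],[[0,0,0.04],0,1],[[0,0,0.04],0,1],[[0,0,0.04],0,1],[[0,0,0.04],0,1],[[0,0,0],0,1],[[0,0,0],0,1],[[0,0,0],0,1],[[0,0,0],0,1]]'
```

```text
t: 15.05
eef_pos: [522.5, 73.5, 125.3]
tcp_rot: [3.142, -0.0, 0.38]
ft_force: [-2.0, 4.5, -6.9]
opening: 0.053
grip_force: 29.1
```

The pull is still 7 N at home height, so the pin went into the hole. Release and withdraw upward.

```bash
python3 -m inch '[[[0,0,0],0,0.5],[[0,0,0],0,0],[[0,0,0],0,-0.5],[[0,0,0],0,-0.5],[[0,0,0],0,-0.5],[[0,0,0],0,-0.5],[[0,0,0],0,-0.5],[[0,0,0],0,-0.5],[[0,0,0],0,-0.5],[[0,0,0],0,-0.5]]' && python3 -m inch '[[[0,0,-0.2],0,-0.5],[[0,0,-0.5],0,-0.5],[[0,0,-0.8],0,-0.5],[[0,0,-0.8],0,-0.5],[[0,0,-0.7],0,-0.5],[[-0.7,0,0],0,-0.5],[[-0.8,0,0],0,-0.5],[[-0.8,0,0],0,-0.5],[[0,0,0],0,-0.5],[[0,0,0],0,-0.5]]'; python3 - <<'E'
from h import *
a=eyes.read_camera('side');b=eyes.read_camera('top')
cv2.imwrite('pics/v5.png',np.hstack([cv2.resize(c['pixels'][r:r+120,k:k+100,::-1],(400,480),interpolation=cv2.INTER_CUBIC) for c,r,k in((a,200,260),(b,180,270))]))
for k,z in(('sample_seat',58),('pin_end',58),('ring_centre',120)):
  rs=[]
  for p in(a,b):
    r=eyes.spot_point(k,p)
    if r: print(k,r[0]['score'],atz(p,r[0]['centre'],z)); rs.append(ray(p,r[0]['centre']))
  if len(rs)>1: print(tri(rs))
E
```

```text
t: 16.3
eef_pos: [522.5, 73.4, 125.2]
tcp_rot: [3.141, 0.0, 0.38]
ft_force: [-0.1, -0.4, -0.1]
opening: 0.747
grip_force: 0.0
t: 17.55
eef_pos: [394.9, 22.2, 306.0]
tcp_rot: [3.141, -0.002, 0.38]
ft_force: [-0.3, 0.2, -0.5]
opening: 0.752
grip_force: 0.0
sample_seat 0.69 [ 593.2212875  -100.73591973   58.        ]
sample_seat 0.81 [590.50342464 -98.27282751  58.        ]
[590.80570613 -97.85245069  60.83913964]
pin_end 0.84 [510.4682243  103.80754564  58.        ]
pin_end 0.36 [635.19494201 349.62729407  58.        ]
[499.92614131 273.0890066  285.48216135]
ring_centre 0.6 [517.88721111  86.54569104 120.        ]
ring_centre 0.52 [512.71229904  92.30348038 120.        ]
[513.1853306   92.21353832 126.74307478]
```

View pics/v5.png

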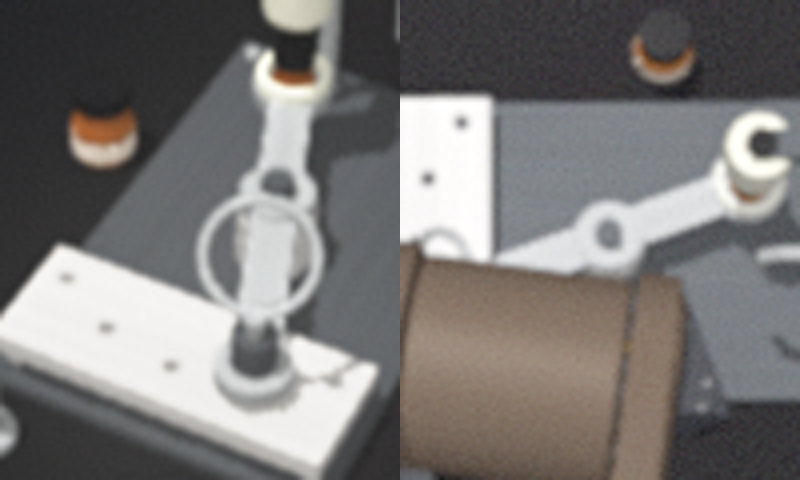

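The side view shows the knob seated low in its housing (255,345) over the next hole, with the ring free. The jar is upright in its seat under the head (293,60), and the bystander visible here, the reagent jar (100,135), looks undisturbed. Handing in.

```bash
python3 -c "
from cell import env
print(env.job_done())"
```

```text
the job is handed in; nothing more can be done
None
```

The job is handed in, with no verdict returned: the pin looks home in the next hole with the jar upright under the fat measuring head and the ring released, though I lifted by pinching the ring's top wire (one finger through the ring) because the tool can't tilt to hook it.

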